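# Park and lock a kitchen food slicer

## Robot

A 6-joint arm with a two-finger parallel gripper is mounted at the origin on a cart in front of the work surface, level with it; the furniture and walls round the work are solid. World frame = base frame: x ahead of the robot, y to its left, z up, the work surface at z = 0. Lengths are in mm, angles in rad, forces in N, time in s.
With the tool pointing down it reaches from about 275 to 750 mm from the base axis. Payload 10.2 kg.
Tool frame: the origin (TCP) lies midway between the tips of the shut fingers; the grasp point (between the pads) lies 19 mm behind it; z points along the fingers, y is the line along which they close (so a half turn about z gives the same grasp; the last joint's range is limited). The gripper opens to 85 mm and grips with 20 to 120 N. Pads are 22 mm wide; open, the fingers measure 114 mm over their backs; the gripper's body (76 mm by 85 mm) begins 54 mm behind the grasp point. The pads swing forward as they close: fully open they stand 13 mm farther back than shut.
Start: joints at [0.98, 0.313, 1.498, -0, 1.331, -0.223], TCP at [188.784, 489.89, 231.294] pointing down, gripper open.
Joint ranges: [-2.94, 2.94], [-0.97, 2.17], [0.19, 2.56], [-1.23, 4.37], [0.02, 3.11], [-2.88, 2.88]. Speed limits (rad/s): [2.39, 2.39, 3.01, 3.14, 3.14, 3.14].

## Interface

Orientations are given as a unit quaternion [w, x, y, z].
In Python, from rig import ctrl gives the robot as it stands.
- The arm moves only by the tool arm_command, never from a script. Its argument "increments" is a list of rows, each an object with "dr": the turn, a rotation vector about the tool's x, y, z in units of pi/4 rad (1.0 is pi/4 rad), a list of three; "offset": the shift along the tool's x, y, z in units of 120 mm (1.0 is 120 mm), a list of three; "hand": the opening, from -1 (shut) to 1 (fully open). A call has 1 to 8 rows; each row shifts and turns the commanded pose from where the row before left it, along the tool's axes as they then stand; what a row does not reach is not made up. A row lasts 1/10 s, in which the tool goes at most 50 mm and 8.59 degrees, less where a joint would pass 70% of its speed; a pose out of reach is approached as far as the arm can. A call with a number of a shift or a turn outside -1 to 1 is refused whole. A call with a gripper value outside its range is refused whole. The fingers move at their own pace and stop on an object; "grip_force" is the grip in N (left out, the last holds). Time passes only in rows, so rows that do not move let the fingers close. It gives the time, the measured TCP pose, the force, the opening and the grip force at its end, in the units of the state.
- ctrl.sense(): the state, without advancing time (a new reading comes with each control period).
- ctrl.capture(name): name is "scene" or "top" or "wrist"; returns the picture (400x640x3 uint8, red, green, blue); there is no depth.
- ctrl.camera_info(name): a dict with "K" (3x3 intrinsics, pixels), "R" (3x3) and "t" (3): a world point X has camera coordinates R X + t. Camera axes: x right, y down, z forward; pixel columns grow to the right and rows downward; lengths in mm; the calibration is good to about 2 mm. A picture is of the moment at which its call begins: read the wrist's pose just before it. camera_info takes no time and is no camera call; for the wrist camera it gives the pose at the moment of the call.
- ctrl.finish_job(): hands the job in; it is judged then, once.
The state is a dict: "time_s": time; "joints": joint angles; "dq": joint speeds; "tau": joint torques, N m; "eef_pos": TCP position; "ee_rot": TCP orientation; "force": force on the tool from outside, world axes, zero at the start; "wrist_torque": the same for the moment, N m; "grip_width": opening from 0.0 (shut) to 1.0 (fully open); "grip_force": force on a finger pad.
Only numpy, scipy, OpenCV 4.12 (cv2) and the standard library are available. Lean on these libraries where they do the work, as an engineer would, in place of code of your own. Each camera call takes 0.05 s, during which the arm holds its last target. There are 200 camera calls.

## Task

The slicing is finished: put the red food slicer into its safe parked state. First turn its thickness dial back to zero, fully against its stop, so that the gauge plate covers the blade's edge; then lay the black food holder flat on the floor of the steel carriage and slide the carriage to the right until it is fully home against its end stop (in either order), and last of all swing the hook over and down until it lies fully closed over the carriage's keeper. Keep off the blade and leave the mug, the spice jar and the ham packet where they are.

Things in the scene. Friction and masses are not known exactly. Their poses are not given: they have to be found in the camera images.
- slicer: red food slicer, fixed, 390 mm long (its y), 225 deep (x), 195 high. Origin under the bed, z up; at yaw 0 its x points away from the robot, y to the left. Bed top z 32 mm. Front to rear: handle and carriage (x -120 to +32 mm), blade plane and gauge plate (x 40 to 62, up to z 195), red motor housing. Dial console at the left end, hook post at the right end.
- blade: round steel blade, 149 mm diameter, standing in the slicer's y-z plane; origin at slicer (0, 60, 115) mm, the blade itself lies at slicer x 40 to 46 mm. Must not be touched by the robot.
- dial (a joint): thickness dial on the console, vertical axis: 0 rad = zero mark and stop, grows clockwise seen from above, at most 1.9 rad; friction about 0.05 Nm. It moves the aluminium gauge plate 8 mm per rad.
- dial_grip (a point): on the dial's axis, in the middle of its black grip bar, z 90 mm over the worktop, slicer (-62, 152) mm. Bar 42 mm long, 13 mm thick, from 13 mm below to 11 mm above this point, lying along this point's x axis (white line at its -x end), which at zero is the slicer's x. Disc of 25 mm radius under the bar.
- carriage (a joint): steel carriage on its guide rod: 0 m = fully home at the right-hand stop, grows as it moves left along the slicer's +y, at most 0.125 m; friction about 2 N, stays where it is left.
- carriage_handle (a point): on the axis of the carriage's upright black handle at its front edge, slicer x -106 mm, 21 mm below the domed top (z 127 mm); round, 23 to 29 mm diameter, 70 mm tall. The carriage's front lip, 18 mm high, is 24 mm behind the axis (+x). Free on both sides along the slicer's y.
- tray_floor (a point): centre of the carriage's floor (z 58 mm over the worktop; slicer x -26, y -82 mm plus the joint value); axes as the slicer's. Free floor x -54 to +58, y -52 to +54 mm. Front lip (-x) 18 mm high, left lip 6 mm, right end wall 35 mm with a keeper pin on it 47 mm above the floor; open at the rear (+x), blade plane 66 mm behind this point.
- hook (a joint): dark hook on the post at the slicer's right end, turning about a level axis along the slicer's x: 0 rad = closed, level over the keeper pin; 1.57 upright; at most 1.8 (leaning right). Stays where it is left (friction 0.05 Nm). It closes only when the carriage is home: its tooth drops behind the pin.
- hook_tab (a point): top of the black thumb tab (20 x 22 mm) at the hook's free end. The pivot is at slicer (-30, -186, 102) mm; the tab is 74 mm out from the pivot along the hook and 16 mm off its line on the upper side. Closed it is at slicer (-30, -112, 118) mm.
- food_holder: black plastic food holder, loose, 90 g: base plate 78 x 64 x 8 mm (x, y, z) with an upright grip fin 66 mm long (x), 16 mm thick (y; 20 mm at the rim), reaching from z 8 to 43 mm. Origin at the centre of its underside; stands on the worktop left of the slicer. Laid in the carriage its origin is at floor height; it fits with about 15 mm play.
- mug: white mug with dots, 92 x 127 x 93 mm with its handle, origin at its underside; bystander.
- spice_jar: green-labelled glass spice jar with a red cap, 45 mm diameter, 106 mm high, origin at its underside; bystander.
- ham_packet: flat packet of sliced ham, 105 x 151 x 14 mm, origin at its underside; bystander.

How it is judged:
By the outcome, as a careful person would: the job done as asked, in the order asked, and still so for the second after the job is handed in, with the robot touching nothing.
It also fails if it takes over 61 s, if anything falls off the work surface, if the arm or the gripper's body presses on something with over 40 N, if the wrist force passes 120 N, or if a joint passes its speed limit or range.

## Working session

There is one attempt and no reset: what is moved stays moved. The work goes in short steps, Python scripts to look and compute and a tool call to move; the robot and the scene stay as the last step left them, time stands still between calls to the robot, and variables do not carry over. Pictures are saved under pics/ and viewed, at most 10 in all, crops included, and the job is handed in when it is done.

Besides the shell and the picture viewer there is one more tool, called as a command line: name --argument value ..., lists and objects as JSON in quotes. arm_command: Moves the arm, as the interface text tells. Shifts and turns lie within -1 to 1; 1 stands for 120 mm of shift or pi/4 rad of turn. Its arguments: {"type":"object","properties":{"increments":{"type":"array"},"grip_force":{"type":"number"}},"required":["increments"]}

```bash
ls; mkdir -p pics; python3 - <<'E'
from rig import ctrl
import cv2
s=ctrl.sense(); print({k:s[k] for k in ('time_s','eef_pos','ee_rot','force','grip_width')})
for n in ('scene','top'):
    im=ctrl.capture(n); cv2.imwrite(f'pics/{n}0.png',im[:,:,::-1]); c=ctrl.camera_info(n); print(n,c)
E
```

```text
pics
{'time_s': 0.0, 'eef_pos': array([188.63648523, 489.66230722, 230.72251023]), 'ee_rot': array([-2.47302779e-04,  1.82858880e-01,  9.83138957e-01, -5.99561893e-04]), 'force': array([-0.2395227 , -0.05737212, -0.17234768]), 'grip_width': 0.9997414114708766}
scene {'K': array([[361.3191591 ,   0.        , 324.17815755],
       [  0.        , 361.3191591 , 197.89533486],
       [  0.        ,   0.        ,   1.        ]]), 'R': array([[ 0.68585663, -0.72748662, -0.01907637],
       [-0.45817362, -0.41129221, -0.78798201],
       [ 0.56540041,  0.54918297, -0.61540267]]), 't': array([-315.67893269,  358.13643272,  757.85939533])}
top {'K': array([[426.08887855,   0.        , 316.93758812],
       [  0.        , 426.08887855, 203.50814254],
       [  0.        ,   0.        ,   1.        ]]), 'R': array([[-0.02939968, -0.99954701, -0.00643758],
       [-0.98582384,  0.03005917, -0.16506909],
       [ 0.16518782,  0.00149334, -0.986261  ]]), 't': array([  63.62225789,  524.60049708, 1311.08732355])}
```

View pics/scene0.png

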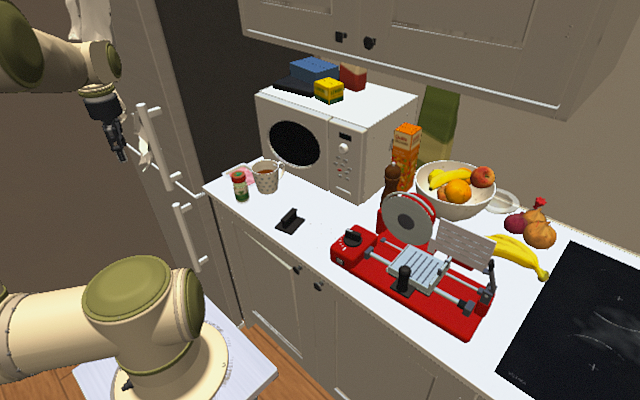

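```bash
python3 -c "
import cv2
i=cv2.imread('pics/top0.png')
cv2.imwrite('pics/top0c.png',cv2.resize(i[50:350,150:550],None,fx=2,fy=2,interpolation=cv2.INTER_CUBIC))"
```

```text
(no output)
```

View pics/top0c.png

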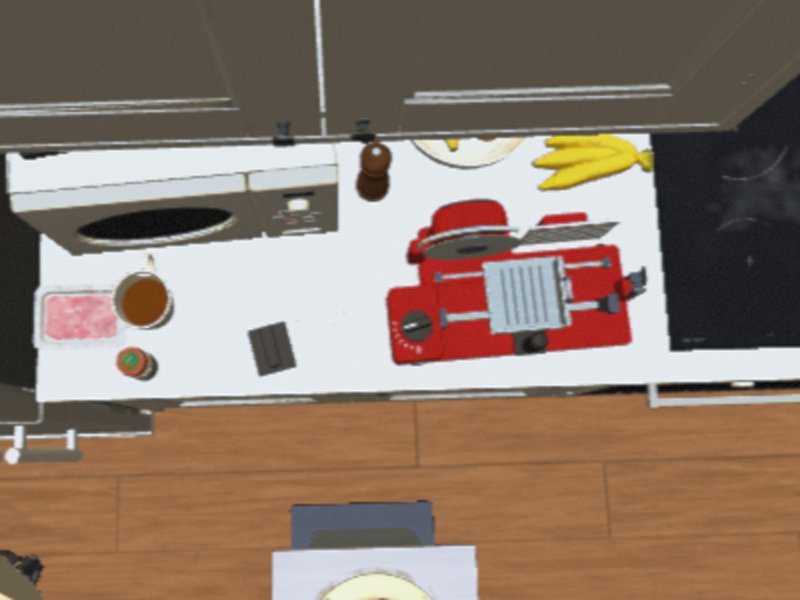

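Scene: the dial console is at top-image pixel ~(357,213), the handle at ~(418,220), the holder at ~(286,223). The slicer is slightly yawed and the hook is upright on the right. I'll enlarge for measurement.

```bash
python3 -c "
import cv2
i=cv2.imread('pics/top0.png')
c=cv2.resize(i[160:240,335:480],None,fx=5.5,fy=5.5,interpolation=cv2.INTER_CUBIC)
for k in range(340,480,10): cv2.putText(c,str(k),(int((k-335+.5)*5.5)-10,8),0,.3,(0,0,255),1); cv2.line(c,(int((k-335+.5)*5.5),10),(int((k-335+.5)*5.5),14),(0,0,255),1)
for k in range(160,240,10): cv2.putText(c,str(k),(0,int((k-160+.5)*5.5)+4),0,.3,(0,0,255),1)
cv2.imwrite('pics/t1.png',c)"
```

```text
(no output)
```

View pics/t1.png

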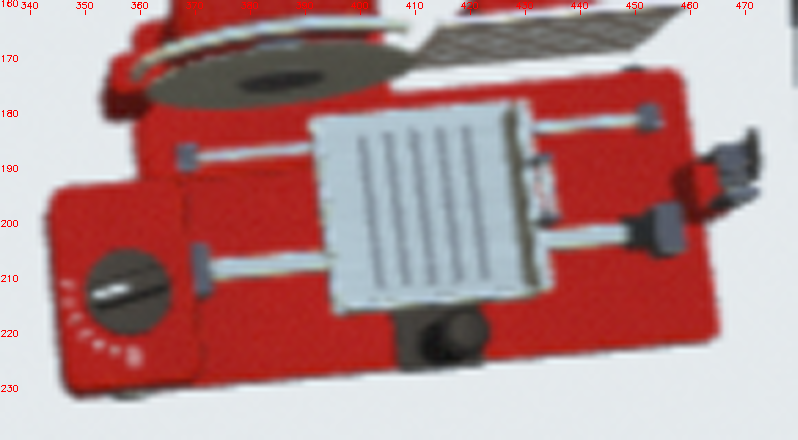

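```bash
cat > h.py <<'E'
import numpy as np
from scipy.optimize import least_squares
from scipy.spatial.transform import Rotation as Rot
from rig import ctrl
def bp(cam,u,v,z):
    c=ctrl.camera_info(cam) if isinstance(cam,str) else cam
    R,t,K=(np.array(c[k]) for k in 'RtK'); d=R.T@np.linalg.solve(K,[u,v,1]); o=-R.T@t
    return o+d*(z-o[2])/d[2]
def proj(cam,X):
    c=ctrl.camera_info(cam) if isinstance(cam,str) else cam
    p=np.array(c['K'])@(np.array(c['R'])@X+np.array(c['t'])); return p[:2]/p[2]
E
python3 - <<'E'
from h import *
np.set_printoptions(precision=1,suppress=True)
P=lambda x,y:(335+x/5.5-.5,160+y/5.5-.5)
for n,c,z in [('disc',(128,291),77),('bar -x end',(92,297),101),('bar +x',(166,284),101),('hub',(282,81),115),('bed FR',(720,340),32),('bed RR',(686,70),32),('front left',(200,383),32),
 ('handle148',(468,328),148),('handle127',(468,328),127),('trayFL lip',(335,312),76),('trayFR',(535,298),76),('RL floor',(310,120),58),('hook top',(740,140),195),('rod stop L back',(187,158),45)]:
    print(n,bp('top',*P(*c),z))
for z in (127,148): print('scene handle',bp('scene',404,267,z))
print('scene dial',bp('scene',352.5,238,77), 'scene hub', bp('scene',410,221,115))
# holder
for c in [(249,330),(288,322),(296,368),(257,376)]: print('holder',bp('top',150+c[0]/2-.25,50+c[1]/2-.25,8))
print('jar',bp('top',150+130/2,50+355/2,106))
E
```

```text
disc [489.  -77.4  77. ]
bar -x end [482.8 -55.2 101. ]
bar +x [488.8 -96.2 101. ]
hub [ 598.2 -164.2  115. ]
bed FR [ 456.5 -422.1   32. ]
bed RR [ 616.9 -416.    32. ]
front left [ 440.6 -120.7   32. ]
handle148 [ 453.6 -249.4  148. ]
handle127 [ 456.2 -254.5  127. ]
trayFL lip [ 473.7 -192.9   76. ]
trayFR [ 478.3 -305.4   76. ]
RL floor [ 588.  -188.5   58. ]
hook top [ 541.1 -384.8  195. ]
rod stop L back [ 570.5 -118.2   45. ]
scene handle [ 455. -251.  127.]
scene handle [ 437.8 -259.4  148. ]
scene dial [489.1 -76.6  77. ] scene hub [ 606.5 -170.8  115. ]
holder [499.4 187.8   8. ]
holder [510.7 124.1   8. ]
holder [435.2 112.8   8. ]
holder [424.2 175.9   8. ]
jar [452.1 356.5 106. ]
```

The slicer comes out at origin ≈(558,-226) with yaw ≈0.046. The handle top is at z 127, consistent across both views. The dial is at ≈1.47 rad, the carriage at ≈60 mm, and the holder at (467,150) with yaw ≈0.16. Next I move over the dial.

arm_command --increments '[{"dr": [0,0,0],"offset": [-0.288,-0.25,0],"hand": 1},{"dr": [0,0,0],"offset": [-0.288,-0.25,0],"hand": 1},{"dr": [0,0,0],"offset": [-0.288,-0.25,0],"hand": 1},{"dr": [0,0,0],"offset": [-0.288,-0.25,0],"hand": 1},{"dr": [0,0,0],"offset": [-0.288,-0.25,0],"hand": 1},{"dr": [0,0,0],"offset": [-0.288,-0.25,0],"hand": 1},{"dr": [0,0,0],"offset": [-0.288,-0.25,0],"hand": 1}]'

```text
time_s: 0.8
eef_pos: [339.3, 205.2, 231.2]
ee_rot: [-0.0, 0.183, 0.983, -0.0]
force: [0.7, 1.0, -0.3]
grip_width: 1.0
grip_force: 0.0
```

arm_command --increments '[{"dr": [0,0,0],"offset": [-0.288,-0.25,0],"hand": 1},{"dr": [0,0,0],"offset": [-0.288,-0.25,0],"hand": 1},{"dr": [0,0,0],"offset": [-0.288,-0.25,0],"hand": 1},{"dr": [0,0,0],"offset": [-0.288,-0.25,0],"hand": 1},{"dr": [0,0,0],"offset": [-0.288,-0.25,0],"hand": 1},{"dr": [0,0,0],"offset": [-0.288,-0.25,0],"hand": 1},{"dr": [0,0,0],"offset": [-0.288,-0.25,0],"hand": 1}]'

```text
time_s: 1.5
eef_pos: [489.7, -77.9, 231.1]
ee_rot: [-0.0, 0.183, 0.983, 0.0]
force: [0.1, -0.0, 0.3]
grip_width: 0.998
grip_force: 0.0
```

arm_command --increments '[{"dr": [0,0,0.168],"offset": [0,0,0],"hand": 0.2},{"dr": [0,0,0.168],"offset": [0,0,0],"hand": 0.2},{"dr": [0,0,0.168],"offset": [0,0,0],"hand": 0.2},{"dr": [0,0,0.168],"offset": [0,0,0],"hand": 0.2},{"dr": [0,0,0.168],"offset": [0,0,0],"hand": 0.2},{"dr": [0,0,0.168],"offset": [0,0,0],"hand": 0.2},{"dr": [0,0,0.168],"offset": [0,0,0],"hand": 0.2},{"dr": [0,0,0.168],"offset": [0,0,0],"hand": 0.2}]'

```text
time_s: 2.3
eef_pos: [489.1, -75.9, 231.0]
ee_rot: [-0.0, 0.655, 0.755, -0.0]
force: [-0.3, 0.3, -0.5]
grip_width: 0.599
grip_force: 0.0
```

```bash
cat >> h.py <<'E'
def to(x,y,z,a,s=None):
    "print the state and tool-frame units needed to TCP x,y,z with tool-y heading a"
    s=s or ctrl.sense(); w=s['ee_rot']; M=Rot.from_quat([*w[1:],w[0]]).as_matrix()
    h=np.arctan2(M[1,1],M[0,1]); d=M.T@(np.array([x,y,z])-s['eef_pos'])/120
    print('t',round(s['time_s'],2),'pos',s['eef_pos'].round(1),'head',h.round(3),'tilt',M[:,2].round(3),'F',s['force'].round(1),'grip',round(s['grip_width'],3),s['grip_force'])
    print('offset',d.round(3),'dr z',round(-(a-h)/(np.pi/4),3))
E
python3 - <<'E'
from h import *; import cv2
to(489,-77,81,.146)
c=ctrl.camera_info('wrist'); im=ctrl.capture('wrist'); cv2.imwrite('pics/w1.png',im[:,:,::-1])
for n,X in dict(dial=[489,-77,101],handle=[455.5,-253,127]).items(): print(n,proj(c,np.array(X)).round(0))
E
```

```text
t 2.3 pos [489.1 -75.9 231. ] head 0.142 tilt [-0.001  0.    -1.   ] F [-0.3  0.3 -0.5] grip 0.599 0.0
offset [-9.00e-03 -1.00e-03  1.25e+00] dr z -0.005
dial [318. 191.]
handle [262. 355.]
```

View pics/w1.png

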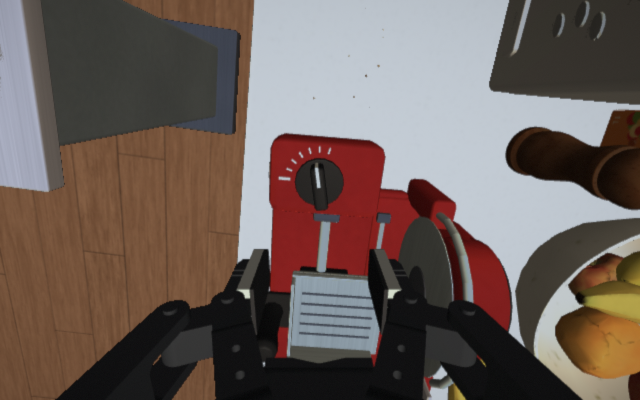

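```bash
python3 - <<'E'
from h import *
c=ctrl.camera_info('wrist')
a=bp(c,317,167,101);b=bp(c,322,207,101);print(a,b,(a+b)/2,np.arctan2(*(b-a)[1::-1]))
print('disc',bp(c,320,181,77),'handle',bp(c,270,318,127))
E
```

```text
[484.85892607 -54.54445773 101.        ] [494.75508892 -92.38584457 101.        ] [489.80700749 -73.46515115 101.        ] -1.3150079268689105
disc [490.36261845 -73.71548547  77.        ] handle [ 458.57881834 -205.04003057  127.        ]
```

The wrist picture shows the dial bar from (317,167) to (322,207), agreeing within 2–3 mm. I descend and grip.

arm_command --increments '[{"dr": [0,0,-0.06],"offset": [0.007,0,0.3],"hand": 0.0},{"dr": [0,0,0],"offset": [0,0,0.3],"hand": 0.0},{"dr": [0,0,0],"offset": [0,0,0.3],"hand": 0.0},{"dr": [0,0,0],"offset": [0,0,0.2],"hand": 0.0},{"dr": [0,0,0],"offset": [0,0,0.15],"hand": 0.0},{"dr": [0,0,0],"offset": [0,0,0],"hand": 0.0}]' --grip_force 30

```text
time_s: 2.95
eef_pos: [487.8, -74.6, 79.2]
ee_rot: [-0.002, 0.634, 0.773, -0.001]
force: [-0.9, -0.3, 1.0]
grip_width: 0.496
grip_force: 0.0
```

arm_command --increments '[{"dr": [0,0,0],"offset": [0,0,0],"hand": -1},{"dr": [0,0,0],"offset": [0,0,0],"hand": -1},{"dr": [0,0,0],"offset": [0,0,0],"hand": -1},{"dr": [0,0,0],"offset": [0,0,0],"hand": -1},{"dr": [0,0,0],"offset": [0,0,0],"hand": -1},{"dr": [0,0,0],"offset": [0,0,0],"hand": -1}]'

```text
time_s: 3.55
eef_pos: [489.2, -75.2, 82.4]
ee_rot: [0.0, 0.635, 0.773, 0.0]
force: [-4.7, 0.3, 5.3]
grip_width: 0.14
grip_force: 31.7
```

```bash
python3 - <<'E'
from h import *
to(489.5,-75,81,1.617); print(ctrl.sense()['wrist_torque'],ctrl.sense()['joints'])
E
```

```text
t 3.55 pos [489.2 -75.2  82.4] head 0.195 tilt [ 0.001 -0.001 -1.   ] F [-4.7  0.3  5.3] grip 0.14 31.67354553937912
offset [0.002 0.003 0.012] dr z -1.81
[0.12988983 0.69029777 0.02576981] [-3.89656981e-01  4.24478522e-01  1.76899310e+00 -2.82705246e-04
  9.47233488e-01 -5.84622584e-01]
```

Gripped at 12 mm width. I turn counter-clockwise 1.42 rad plus a little.

arm_command --increments '[{"dr": [0,0,-0.15],"offset": [0,0,-0.005],"hand": -1},{"dr": [0,0,-0.15],"offset": [0,0,0],"hand": -1},{"dr": [0,0,-0.15],"offset": [0,0,0],"hand": -1},{"dr": [0,0,-0.15],"offset": [0,0,0],"hand": -1},{"dr": [0,0,-0.15],"offset": [0,0,0],"hand": -1},{"dr": [0,0,-0.15],"offset": [0,0,0],"hand": -1},{"dr": [0,0,-0.15],"offset": [0,0,0],"hand": -1},{"dr": [0,0,-0.15],"offset": [0,0,0],"hand": -1}]'

```text
time_s: 4.35
eef_pos: [488.4, -75.8, 82.5]
ee_rot: [-0.001, 0.212, 0.977, -0.001]
force: [-7.1, -5.2, 3.2]
grip_width: 0.142
grip_force: 31.2
```

```bash
python3 - <<'E'
from h import *
to(489.5,-75,81,1.617); print(ctrl.sense()['wrist_torque'])
E
```

```text
t 4.35 pos [488.4 -75.8  82.5] head 1.143 tilt [-0.002 -0.001 -1.   ] F [-7.1 -5.2  3.2] grip 0.142 31.155295372009277
offset [-0.005  0.01   0.012] dr z -0.604
[-0.85273084  1.18517975 -0.03499611]
```

arm_command --increments '[{"dr": [0,0,-0.15],"offset": [0,0,0],"hand": -1},{"dr": [0,0,-0.15],"offset": [0,0,0],"hand": -1},{"dr": [0,0,-0.15],"offset": [0,0,0],"hand": -1},{"dr": [0,0,-0.1],"offset": [0,0,0],"hand": -1},{"dr": [0,0,-0.05],"offset": [0,0,0],"hand": -1},{"dr": [0,0,0],"offset": [0,0,0],"hand": -1}]'

```text
time_s: 4.95
eef_pos: [488.3, -76.3, 82.5]
ee_rot: [-0.001, -0.02, 1.0, -0.001]
force: [-8.8, -8.4, 3.1]
grip_width: 0.145
grip_force: 31.2
```

```bash
python3 - <<'E'
from h import *
to(489.5,-75,81,1.617); print(ctrl.sense()['wrist_torque'])
E
```

```text
t 4.95 pos [488.3 -76.3  82.5] head 1.61 tilt [-0.002 -0.002 -1.   ] F [-8.8 -8.4  3.1] grip 0.145 31.196470856666565
offset [-0.01   0.011  0.012] dr z -0.008
[-1.27969271  1.28623492  0.09701756]
```

arm_command --increments '[{"dr": [0,0,-0.05],"offset": [0,0,0],"hand": -1},{"dr": [0,0,-0.04],"offset": [0,0,0],"hand": -1},{"dr": [0,0,0],"offset": [0,0,0],"hand": -1}]'

```text
time_s: 5.25
eef_pos: [488.4, -76.4, 82.5]
ee_rot: [-0.001, -0.054, 0.999, -0.001]
force: [-8.2, -8.3, 3.2]
grip_width: 0.14
grip_force: 41.3
```

```bash
python3 - <<'E'
from h import *
to(489.5,-75,81,1.617); print(ctrl.sense()['wrist_torque'])
E
```

```text
t 5.25 pos [488.4 -76.4  82.5] head 1.678 tilt [-0.001 -0.002 -1.   ] F [-8.2 -8.3  3.2] grip 0.14 41.32870324996475
offset [-0.01   0.01   0.013] dr z 0.078
[-1.32956995  1.33620776 -1.01270842]
```

The torque jumped to -1 Nm, so the dial is at its stop. Open and rise.

arm_command --increments '[{"dr": [0,0,0],"offset": [0,0,0],"hand": 0},{"dr": [0,0,0],"offset": [0,0,0],"hand": 0},{"dr": [0,0,0],"offset": [0,0,0],"hand": 0},{"dr": [0,0,0],"offset": [0,0,-0.3],"hand": 0.0},{"dr": [0,0,0],"offset": [0,0,-0.4],"hand": 0.0},{"dr": [0,0,0],"offset": [0,0,-0.3],"hand": 0.5},{"dr": [0,0,0],"offset": [0,0,0],"hand": 0.5}]'

```text
time_s: 5.95
eef_pos: [491.1, -75.6, 206.7]
ee_rot: [0.004, -0.054, 0.999, -0.002]
force: [0.8, -0.5, -0.8]
grip_width: 0.749
grip_force: 0.0
```

```bash
python3 - <<'E'
from h import *; import cv2
to(455,-252,195,1.617)
im=ctrl.capture('top'); a=cv2.resize(im[160:240,335:480],None,fx=5.5,fy=5.5,interpolation=cv2.INTER_CUBIC)
cv2.imwrite('pics/t2.png',a[:,:,::-1])
E
```

```text
t 5.95 pos [491.1 -75.6 206.7] head 1.68 tilt [ 0.009 -0.003 -1.   ] F [ 0.8 -0.5 -0.8] grip 0.749 0.0
offset [ 0.459 -1.428  0.1  ] dr z 0.08
```

View pics/t2.png

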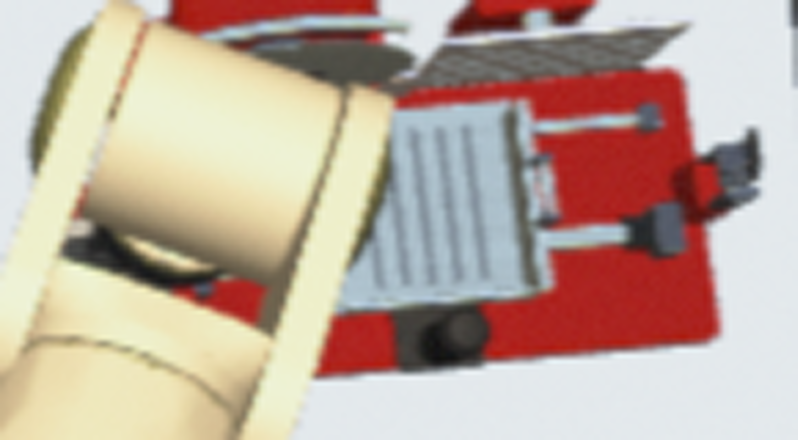

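The arm hides the dial, but the gauge plate has come forward over the blade. On to the handle.

arm_command --increments '[{"dr": [0,0,0.08],"offset": [0.092,-0.286,0],"hand": 0.6},{"dr": [0,0,0],"offset": [0.075,-0.292,0],"hand": 0.6},{"dr": [0,0,0],"offset": [0.075,-0.292,0],"hand": 0.6},{"dr": [0,0,0],"offset": [0.075,-0.292,0],"hand": 0.6},{"dr": [0,0,0],"offset": [0.075,-0.292,0],"hand": 0.6},{"dr": [0,0,0],"offset": [0,0,0],"hand": 0.6}]'

```text
time_s: 6.6
eef_pos: [451.0, -255.1, 200.2]
ee_rot: [-0.001, -0.021, 1.0, 0.0]
force: [-0.1, 0.5, 0.9]
grip_width: 0.797
grip_force: 0.0
```

```bash
python3 - <<'E'
from h import *; import cv2
to(455,-252,88,1.617)
c=ctrl.camera_info('wrist'); im=ctrl.capture('wrist'); cv2.imwrite('pics/w2.png',im[:,:,::-1])
for n,X in dict(handle=[455,-252,127]).items(): print(n,proj(c,np.array(X)).round(0))
im=ctrl.capture('top'); a=cv2.resize(im[195:235,335:375],None,fx=8,fy=8,interpolation=cv2.INTER_CUBIC)
im2=np.hstack([ctrl.capture('wrist')[:, 100:540],cv2.resize(a,(360,360))[:, :].repeat(1,0) if 0 else cv2.copyMakeBorder(cv2.resize(a,(360,360)),0,40,0,0,cv2.BORDER_CONSTANT)])
cv2.imwrite('pics/w2.png',im2[:,:,::-1])
E
```

```text
t 6.6 pos [ 451.  -255.1  200.2] head 1.612 tilt [-0.002  0.001 -1.   ] F [-0.1  0.5  0.9] grip 0.797 0.0
offset [-0.036  0.023  0.935] dr z -0.006
handle [322. 216.]
```

View pics/w2.png

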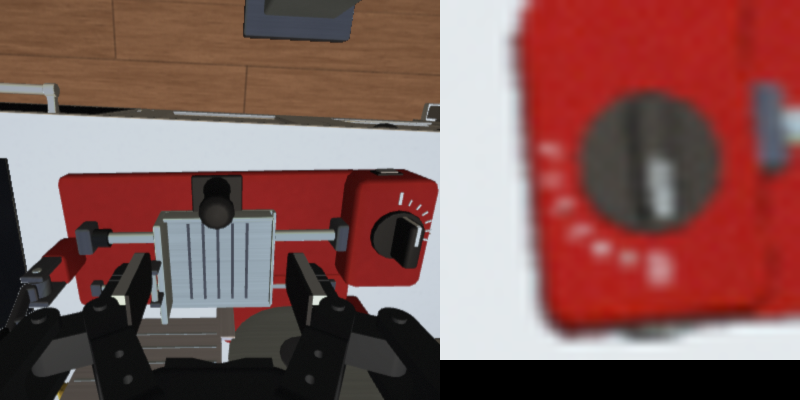

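The dial's white line points at the zero mark. The handle top is at (316,208) in the full wrist frame.

```bash
python3 - <<'E'
from h import *
c=ctrl.camera_info('wrist'); print(bp(c,316,210,125)); print('dial',bp(c,498,236,80))
to(454,-249,88,1.617)
E
```

```text
[ 452.40407209 -252.63992239  125.        ]
dial [488.07196901 -77.82178322  80.        ]
t 6.75 pos [ 452.1 -251.4  200.9] head 1.616 tilt [-0.001  0.002 -1.   ] F [-1.  -0.5 -0.5] grip 0.799 0.0
offset [-0.018  0.017  0.941] dr z -0.001
```

arm_command --increments '[{"dr": [0,0,0],"offset": [-0.01,0,0.3],"hand": 0.4},{"dr": [0,0,0],"offset": [0,0,0.3],"hand": 0.4},{"dr": [0,0,0],"offset": [0,0,0.23],"hand": 0.4},{"dr": [0,0,0],"offset": [0,0,0.1],"hand": 0.4},{"dr": [0,0,0],"offset": [0,0,0],"hand": -1},{"dr": [0,0,0],"offset": [0,0,0],"hand": -1},{"dr": [0,0,0],"offset": [0,0,0],"hand": -1},{"dr": [0,0,0],"offset": [0,0,0],"hand": -1}]' --grip_force 30

```text
time_s: 7.55
eef_pos: [454.1, -252.4, 91.7]
ee_rot: [0.001, -0.023, 1.0, -0.001]
force: [-0.1, 1.3, 5.8]
grip_width: 0.311
grip_force: 29.9
```

```bash
python3 - <<'E'
from h import *
to(454,-312,88,1.617)
E
```

```text
t 7.55 pos [ 454.1 -252.4   91.7] head 1.616 tilt [ 0.002 -0.002 -1.   ] F [-0.1  1.3  5.8] grip 0.311 29.877361999824643
offset [ 0.024 -0.496  0.032] dr z -0.001
```

arm_command --increments '[{"dr": [0,0,0],"offset": [0,-0.1,0],"hand": -1},{"dr": [0,0,0],"offset": [0,-0.1,0],"hand": -1},{"dr": [0,0,0],"offset": [0,-0.1,0],"hand": -1},{"dr": [0,0,0],"offset": [0,-0.1,0],"hand": -1},{"dr": [0,0,0],"offset": [0,-0.03,0],"hand": -1},{"dr": [0,0,0],"offset": [0,-0.02,0],"hand": -1},{"dr": [0,0,0],"offset": [0,0,0],"hand": -1}]'

```text
time_s: 8.25
eef_pos: [457.4, -307.1, 91.7]
ee_rot: [0.002, -0.022, 1.0, -0.001]
force: [6.2, -1.7, 2.9]
grip_width: 0.317
grip_force: 29.7
```

```bash
python3 - <<'E'
from h import *
to(457,-314,88,1.617)
E
```

```text
t 8.25 pos [ 457.4 -307.1   91.7] head 1.616 tilt [ 0.004 -0.003 -1.   ] F [ 6.2 -1.7  2.9] grip 0.317 29.72990649752319
offset [ 0.006 -0.057  0.031] dr z -0.002
```

arm_command --increments '[{"dr": [0,0,0],"offset": [0,-0.02,0],"hand": -1},{"dr": [0,0,0],"offset": [0,-0.02,0],"hand": -1},{"dr": [0,0,0],"offset": [0,0,0],"hand": -1}]'

```text
time_s: 8.55
eef_pos: [457.6, -311.6, 91.7]
ee_rot: [0.002, -0.023, 1.0, -0.001]
force: [6.7, 0.2, 4.0]
grip_width: 0.31
grip_force: 29.8
```

arm_command --increments '[{"dr": [0,0,0],"offset": [0,-0.015,0],"hand": -1},{"dr": [0,0,0],"offset": [0,-0.01,0],"hand": -1},{"dr": [0,0,0],"offset": [0,0,0],"hand": -1}]'

```text
time_s: 8.85
eef_pos: [457.7, -313.8, 91.7]
ee_rot: [0.002, -0.023, 1.0, -0.001]
force: [7.2, 4.3, 5.1]
grip_width: 0.314
grip_force: 29.9
```

arm_command --increments '[{"dr": [0,0,0],"offset": [0,-0.015,0],"hand": -1},{"dr": [0,0,0],"offset": [0,-0.01,0],"hand": -1},{"dr": [0,0,0],"offset": [0,0,0],"hand": -1}]'

```text
time_s: 9.15
eef_pos: [457.7, -314.0, 91.6]
ee_rot: [0.001, -0.023, 1.0, 0.002]
force: [5.3, 20.1, 12.0]
grip_width: 0.318
grip_force: 31.0
```

arm_command --increments '[{"dr": [0,0,0],"offset": [0,-0.01,0],"hand": -1},{"dr": [0,0,0],"offset": [0,0,0],"hand": -1}]'

```text
time_s: 9.35
eef_pos: [457.6, -314.0, 91.5]
ee_rot: [0.001, -0.023, 1.0, 0.004]
force: [4.6, 25.2, 14.7]
grip_width: 0.317
grip_force: 31.6
```

Home: y stuck at -314.0 with the force rising. Release, rise, and go to the holder.

arm_command --increments '[{"dr": [0,0,0],"offset": [0,0,0],"hand": 0.3},{"dr": [0,0,0],"offset": [0,0,0],"hand": 0.3},{"dr": [0,0,0],"offset": [0,0,0],"hand": 0.3},{"dr": [0,0,0],"offset": [0,0,-0.3],"hand": 0.3},{"dr": [0,0,0],"offset": [0,0,-0.3],"hand": 0.3},{"dr": [0,0,0],"offset": [0,0,-0.3],"hand": 0.5}]'

```text
time_s: 9.95
eef_pos: [456.1, -318.3, 199.6]
ee_rot: [-0.0, -0.022, 1.0, -0.0]
force: [0.2, -0.5, -0.0]
grip_width: 0.747
grip_force: 0.0
```

arm_command --increments '[{"dr": [0,0,0],"offset": [-0.026,0.386,0],"hand": 0.5},{"dr": [0,0,0],"offset": [-0.026,0.386,0],"hand": 0.5},{"dr": [0,0,0],"offset": [-0.026,0.386,0],"hand": 0.5},{"dr": [0,0,0],"offset": [-0.026,0.386,0],"hand": 0.5},{"dr": [0,0,0],"offset": [-0.026,0.386,0],"hand": 0.5}]'

```text
time_s: 10.45
eef_pos: [461.2, -84.6, 198.5]
ee_rot: [0.0, -0.022, 1.0, -0.0]
force: [1.6, -0.3, 0.5]
grip_width: 0.747
grip_force: 0.0
```

arm_command --increments '[{"dr": [0,0,0],"offset": [-0.026,0.386,0],"hand": 0.5},{"dr": [0,0,0],"offset": [-0.026,0.386,0],"hand": 0.5},{"dr": [0,0,0],"offset": [-0.026,0.386,0],"hand": 0.5},{"dr": [0,0,0],"offset": [-0.026,0.386,0],"hand": 0.5},{"dr": [0,0,0],"offset": [-0.026,0.386,0],"hand": 0.5},{"dr": [0,0,-0.144],"offset": [0,0,0],"hand": 0.5},{"dr": [0,0,0],"offset": [0,0,0],"hand": 0.5}]'

```text
time_s: 11.15
eef_pos: [466.6, 146.8, 198.2]
ee_rot: [0.0, -0.081, 0.997, -0.0]
force: [0.3, -0.2, 0.3]
grip_width: 0.749
grip_force: 0.0
```

```bash
python3 - <<'E'
from h import *; import cv2
to(467,150,13,1.729)
c=ctrl.camera_info('wrist'); im=ctrl.capture('wrist'); cv2.imwrite('pics/w3.png',im[:,:,::-1])
print(proj(c,np.array([467,150,43.])))
im=ctrl.capture('top'); cv2.imwrite('pics/t3.png',cv2.resize(im[160:240,335:480],None,fx=5.5,fy=5.5,interpolation=cv2.INTER_CUBIC)[:,:,::-1])
E
```

```text
t 11.15 pos [466.6 146.8 198.2] head 1.732 tilt [ 0. -0. -1.] F [ 0.3 -0.2  0.3] grip 0.749 0.0
offset [-0.008  0.027  1.544] dr z 0.004
[321.08922422 182.8046928 ]
```

View pics/w3.png

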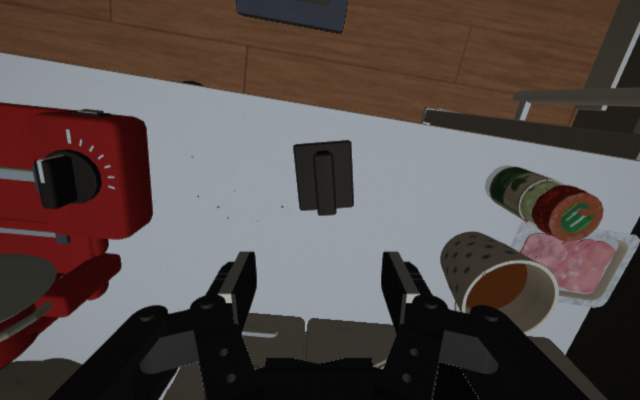

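View pics/t3.png

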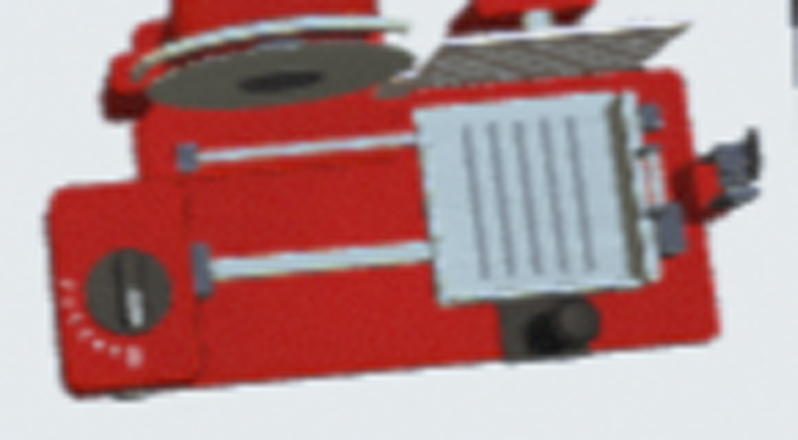

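Dial at zero and carriage home both confirmed. The fin top centre is at (326,183) in the wrist view, about 2 mm further +y, with heading ≈1.77. Grasp the holder.

arm_command --increments '[{"dr": [0,0,-0.05],"offset": [-0.008,0.043,0.35],"hand": 0.2},{"dr": [0,0,0],"offset": [0,0,0.35],"hand": 0.2},{"dr": [0,0,0],"offset": [0,0,0.35],"hand": 0.2},{"dr": [0,0,0],"offset": [0,0,0.3],"hand": 0.2},{"dr": [0,0,0],"offset": [0,0,0.15],"hand": 0.2},{"dr": [0,0,0],"offset": [0,0,0],"hand": 0.2}]'

```text
time_s: 11.85
eef_pos: [465.6, 150.2, 16.3]
ee_rot: [-0.002, -0.097, 0.995, 0.0]
force: [0.1, 0.3, 0.3]
grip_width: 0.602
grip_force: 0.0
```

arm_command --increments '[{"dr": [0,0,0],"offset": [0,0,0],"hand": -1},{"dr": [0,0,0],"offset": [0,0,0],"hand": -1},{"dr": [0,0,0],"offset": [0,0,0],"hand": -1},{"dr": [0,0,0],"offset": [0,0,0],"hand": -1},{"dr": [0,0,0],"offset": [0,0,0],"hand": -1}]' --grip_force 40

```text
time_s: 12.35
eef_pos: [467.8, 151.2, 19.8]
ee_rot: [0.001, -0.099, 0.995, -0.0]
force: [-1.4, -1.6, 7.7]
grip_width: 0.177
grip_force: 40.7
```

```bash
python3 - <<'E'
from h import *
to(467,152,200,1.617)
E
```

```text
t 12.35 pos [467.8 151.2  19.8] head 1.768 tilt [ 0.003 -0.    -1.   ] F [-1.4 -1.6  7.7] grip 0.177 40.69916546344757
offset [ 1.000e-03  6.000e-03 -1.502e+00] dr z 0.193
```

arm_command --increments '[{"dr": [0,0,0],"offset": [0,0,-0.2],"hand": -1},{"dr": [0,0,0],"offset": [0,0,-0.3],"hand": -1},{"dr": [0,0,0],"offset": [0,0,-0.35],"hand": -1},{"dr": [0,0,0.1],"offset": [0,0,-0.35],"hand": -1},{"dr": [0,0,0.093],"offset": [0,0,-0.3],"hand": -1},{"dr": [0,0,0],"offset": [0,0,0],"hand": -1}]'

```text
time_s: 12.95
eef_pos: [468.6, 151.6, 203.5]
ee_rot: [0.005, -0.022, 1.0, 0.0]
force: [-0.1, 0.8, -0.7]
grip_width: 0.173
grip_force: 39.6
```

arm_command --increments '[{"dr": [0,0,0],"offset": [0.016,-0.347,0],"hand": -1},{"dr": [0,0,0],"offset": [0.016,-0.347,0],"hand": -1},{"dr": [0,0,0],"offset": [0.016,-0.347,0],"hand": -1},{"dr": [0,0,0],"offset": [0.016,-0.347,0],"hand": -1},{"dr": [0,0,0],"offset": [0.016,-0.347,0],"hand": -1},{"dr": [0,0,0],"offset": [0.016,-0.347,0],"hand": -1}]'

```text
time_s: 13.55
eef_pos: [466.1, -100.2, 197.9]
ee_rot: [-0.0, -0.023, 1.0, 0.0]
force: [0.5, -0.1, -0.9]
grip_width: 0.18
grip_force: 39.6
```

arm_command --increments '[{"dr": [0,0,0],"offset": [0.016,-0.347,0],"hand": -1},{"dr": [0,0,0],"offset": [0.016,-0.347,0],"hand": -1},{"dr": [0,0,0],"offset": [0.016,-0.347,0],"hand": -1},{"dr": [0,0,0],"offset": [0.016,-0.347,0],"hand": -1},{"dr": [0,0,0],"offset": [0.016,-0.347,0],"hand": -1},{"dr": [0,0,0],"offset": [0,0,0],"hand": -1}]'

```text
time_s: 14.15
eef_pos: [465.8, -311.1, 197.1]
ee_rot: [-0.0, -0.021, 1.0, -0.0]
force: [-0.1, 0.4, -1.0]
grip_width: 0.179
grip_force: 39.6
```

```bash
python3 - <<'E'
from h import *; import cv2
to(538,-308,82,1.617)
P=lambda x,y:(335+x/5.5-.5,160+y/5.5-.5)
for n,c,z in [('handle',(578,320),127),('FL lip',(438,300),76),('FR lip',(640,283),76),('RL floor',(412,112),60),('RR wall',(637,95),93)]: print(n,bp('top',*P(*c),z).round(1))
c=ctrl.camera_info('wrist'); im=ctrl.capture('wrist'); cv2.imwrite('pics/w4.png',im[:,:,::-1])
E
```

```text
t 14.15 pos [ 465.8 -311.1  197.1] head 1.613 tilt [-0.001 -0.    -1.   ] F [-0.1  0.4 -1. ] grip 0.179 39.619672894477844
offset [-0.603  0.001  0.959] dr z -0.005
handle [ 458.8 -313.9  127. ]
FL lip [ 478.8 -251.    76. ]
FR lip [ 485.  -364.8   76. ]
RL floor [ 590.5 -247.    60. ]
RR wall [ 589.2 -366.5   93. ]
```

arm_command --increments '[{"dr": [0,0,-0.005],"offset": [-0.2,0.01,0],"hand": -1},{"dr": [0,0,0],"offset": [-0.2,0.01,0],"hand": -1},{"dr": [0,0,0],"offset": [-0.2,0,0],"hand": -1},{"dr": [0,0,0],"offset": [0,0,0.25],"hand": -1},{"dr": [0,0,0],"offset": [0,0,0.25],"hand": -1},{"dr": [0,0,0],"offset": [0,0,0.25],"hand": -1},{"dr": [0,0,0],"offset": [0,0,0.1],"hand": -1},{"dr": [0,0,0],"offset": [0,0,0],"hand": -1}]'

```text
time_s: 15.0
eef_pos: [538.1, -300.0, 95.0]
ee_rot: [-0.001, -0.025, 1.0, 0.001]
force: [0.4, 0.1, -1.1]
grip_width: 0.174
grip_force: 39.6
```

```bash
python3 - <<'E'
from h import *
to(537.5,-308,78,1.617)
E
```

```text
t 15.0 pos [ 538.1 -300.    95. ] head 1.622 tilt [-0.002  0.002 -1.   ] F [ 0.4  0.1 -1.1] grip 0.174 39.63985204696655
offset [ 0.008 -0.067  0.142] dr z 0.006
```

arm_command --increments '[{"dr": [0,0,0.006],"offset": [0.008,-0.06,0],"hand": -1},{"dr": [0,0,0],"offset": [0,0,0.06],"hand": -1},{"dr": [0,0,0],"offset": [0,0,0.04],"hand": -1},{"dr": [0,0,0],"offset": [0,0,0.02],"hand": -1},{"dr": [0,0,0],"offset": [0,0,0],"hand": -1}]'

```text
time_s: 15.5
eef_pos: [537.8, -308.3, 81.6]
ee_rot: [-0.0, -0.023, 1.0, 0.0]
force: [-0.7, 0.0, -0.7]
grip_width: 0.172
grip_force: 39.7
```

```bash
python3 - <<'E'
from h import *
to(537.5,-308,78,1.617)
E
```

```text
t 15.5 pos [ 537.8 -308.3   81.6] head 1.616 tilt [-0.  0. -1.] F [-0.7  0.  -0.7] grip 0.172 39.65025007724762
offset [0.003 0.003 0.03 ] dr z -0.001
```

arm_command --increments '[{"dr": [0,0,0],"offset": [0,0,0.015],"hand": -1},{"dr": [0,0,0],"offset": [0,0,0.01],"hand": -1},{"dr": [0,0,0],"offset": [0,0,0.008],"hand": -1},{"dr": [0,0,0],"offset": [0,0,0],"hand": -1}]'

```text
time_s: 15.9
eef_pos: [538.0, -308.5, 77.9]
ee_rot: [0.0, -0.023, 1.0, -0.0]
force: [-0.5, 0.7, -0.6]
grip_width: 0.175
grip_force: 39.7
```

arm_command --increments '[{"dr": [0,0,0],"offset": [0,0,0.01],"hand": -1},{"dr": [0,0,0],"offset": [0,0,0.008],"hand": -1},{"dr": [0,0,0],"offset": [0,0,0],"hand": -1}]'

```text
time_s: 16.2
eef_pos: [538.0, -308.6, 77.7]
ee_rot: [0.0, -0.023, 1.0, -0.0]
force: [-5.9, 3.6, 13.8]
grip_width: 0.176
grip_force: 41.5
```

arm_command --increments '[{"dr": [0,0,0],"offset": [0,0,0],"hand": -0.15},{"dr": [0,0,0],"offset": [0,0,0],"hand": -0.15},{"dr": [0,0,0],"offset": [0,0,0],"hand": -0.15},{"dr": [0,0,0],"offset": [0,0,-0.15],"hand": -0.15},{"dr": [0,0,0],"offset": [0,0,-0.3],"hand": -0.15},{"dr": [0,0,0],"offset": [0,0,-0.35],"hand": -0.15},{"dr": [0,0,0],"offset": [0,0,-0.35],"hand": -1},{"dr": [0,0,0],"offset": [0.35,0,-0.2],"hand": -1}]'

```text
time_s: 17.0
eef_pos: [498.3, -310.7, 240.7]
ee_rot: [0.002, -0.024, 1.0, -0.002]
force: [0.0, -1.0, 0.8]
grip_width: 0.089
grip_force: 0.0
```

```bash
python3 - <<'E'
from h import *; import cv2
to(534,-440,200,1.617)
a=ctrl.capture('wrist')[:,120:520]; b=ctrl.capture('scene')[215:345,385:515]; c=ctrl.capture('top')[160:240,400:480]
im=np.hstack([a,np.vstack([cv2.resize(b,(300,300),interpolation=cv2.INTER_CUBIC),cv2.resize(c,(300,300),interpolation=cv2.INTER_CUBIC)])[:600]]) if 0 else None
r=np.vstack([cv2.resize(b,(300,300),interpolation=cv2.INTER_CUBIC),cv2.resize(c,(300,300),interpolation=cv2.INTER_CUBIC)])
l=cv2.copyMakeBorder(cv2.resize(a,(500,500)),0,100,0,0,cv2.BORDER_CONSTANT)
cv2.imwrite('pics/p9.png',np.hstack([l,r])[:,:,::-1])
E
```

```text
t 17.0 pos [ 498.3 -310.7  240.7] head 1.619 tilt [ 0.004 -0.003 -1.   ] F [ 0.  -1.   0.8] grip 0.089 0.0
offset [-0.244 -1.09   0.344] dr z 0.002
```

View pics/p9.png

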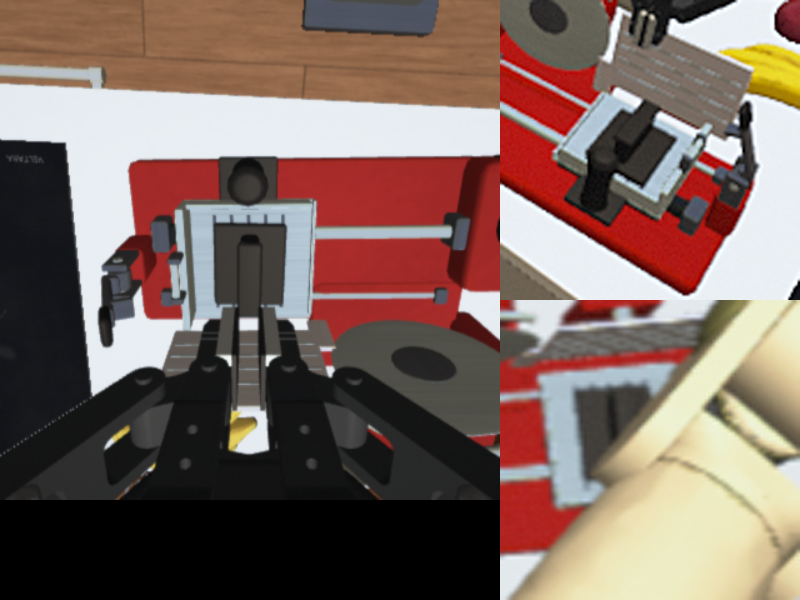

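The holder lies flat in the carriage, and the hook's tab shows at wrist ≈(206,262) and scene ≈(492,265). I'll estimate its angle.

```bash
python3 - <<'E'
from h import *
c=ctrl.camera_info('wrist')
for th in (1.2,1.3,1.4,1.5,1.57,1.65,1.75):
    s=np.array([-30,-186+74*np.cos(th)-16*np.sin(th),102+74*np.sin(th)+16*np.cos(th)])
    W=np.array([559,-226.6,0])+Rot.from_euler('z',.046).apply(s)
    print(th,W.round(1),proj(c,W).round(1),proj('scene',W).round(1))
to(538,-450,176,1.617)
E
```

```text
1.2 [ 537.  -401.9  176.8] [196.9 261.3] [492.8 266.1]
1.3 [ 537.4 -409.4  177.6] [186.7 261.9] [496.7 267.6]
1.4 [ 537.7 -417.   177.6] [176.8 262. ] [500.5 269.4]
1.5 [ 538.1 -424.5  176.9] [167.3 261.5] [504.2 271.5]
1.57 [ 538.3 -429.7  176. ] [161.1 260.9] [506.8 273.2]
1.65 [ 538.6 -435.6  174.5] [154.5 259.9] [509.6 275.1]
1.75 [ 538.9 -442.7  172. ] [147.  258.2] [512.9 277.8]
t 17.15 pos [ 495.4 -310.9  239.5] head 1.615 tilt [ 0.002 -0.002 -1.   ] F [-0.1 -0.2 -0.3] grip -0.004 0.0
offset [-0.303 -1.172  0.533] dr z -0.003
```

The hook is at θ≈1.15 rad, with its tab at about (537,-398,176). Place the shut fingers to its right.

arm_command --increments '[{"dr": [0,0,0],"offset": [-0.11,-0.35,0],"hand": -1},{"dr": [0,0,0],"offset": [-0.11,-0.35,0],"hand": -1},{"dr": [0,0,0],"offset": [-0.11,-0.35,0],"hand": -1},{"dr": [0,0,0],"offset": [0,0,0],"hand": -1},{"dr": [0,0,0],"offset": [0,0,0],"hand": -1}]'

```text
time_s: 17.65
eef_pos: [541.5, -434.5, 235.0]
ee_rot: [-0.001, -0.022, 1.0, 0.001]
force: [-1.2, 0.2, -1.2]
grip_width: 0.005
grip_force: 0.0
```

```bash
python3 - <<'E'
from h import *
to(537,-436,168,1.617)
E
```

```text
t 17.65 pos [ 541.5 -434.5  235. ] head 1.616 tilt [-0.002  0.003 -1.   ] F [-1.2  0.2 -1.2] grip 0.005 0.0
offset [ 0.037 -0.012  0.558] dr z -0.002
```

arm_command --increments '[{"dr": [0,0,0],"offset": [0.037,-0.012,0.28],"hand": -1},{"dr": [0,0,0],"offset": [0,0,0.28],"hand": -1},{"dr": [0,0,0],"offset": [0,0,0],"hand": -1},{"dr": [0,0,0],"offset": [0,0.1,-0.017],"hand": -1},{"dr": [0,0,0],"offset": [0,0.1,-0.017],"hand": -1},{"dr": [0,0,0],"offset": [0,0.08,0.008],"hand": -1},{"dr": [0,0,0],"offset": [0,0.08,0.008],"hand": -1}]'

```text
time_s: 18.35
eef_pos: [535.3, -392.1, 174.1]
ee_rot: [0.001, -0.023, 1.0, -0.001]
force: [0.7, -0.4, -0.3]
grip_width: 0.001
grip_force: 0.3
```

```bash
python3 - <<'E'
from h import *
y=lambda ys,z:to(*(np.array([559,-226.6,0])+Rot.from_euler('z',.046).apply([-30,ys,z])),1.617)
y(-144,157);y(-118,118)
E
```

```text
t 18.35 pos [ 535.3 -392.1  174.1] head 1.617 tilt [ 0.001 -0.001 -1.   ] F [ 0.7 -0.4 -0.3] grip 0.001 0.26454994222149253
offset [-0.01   0.169  0.143] dr z -0.0
t 18.35 pos [ 535.3 -392.1  174.1] head 1.617 tilt [ 0.001 -0.001 -1.   ] F [ 0.7 -0.4 -0.3] grip 0.001 0.26454994222149253
offset [-0.01   0.386  0.467] dr z -0.0
```

arm_command --increments '[{"dr": [0,0,0],"offset": [-0.01,0.085,0.07],"hand": -1},{"dr": [0,0,0],"offset": [0,0.085,0.07],"hand": -1},{"dr": [0,0,0],"offset": [0,0.067,0.075],"hand": -1},{"dr": [0,0,0],"offset": [0,0.067,0.075],"hand": -1},{"dr": [0,0,0],"offset": [0,0.05,0.06],"hand": -1},{"dr": [0,0,0],"offset": [0,0.02,0.04],"hand": -1},{"dr": [0,0,0],"offset": [0,0,0],"hand": -1}]'

```text
time_s: 19.05
eef_pos: [533.9, -347.6, 125.2]
ee_rot: [-0.0, -0.023, 1.0, 0.0]
force: [-0.3, -0.6, -0.7]
grip_width: 0.002
grip_force: 0.0
```

```bash
python3 - <<'E'
from h import *
y=lambda ys,z:to(*(np.array([559,-226.6,0])+Rot.from_euler('z',.046).apply([-30,ys,z])),1.617)
y(-115,118)
E
```

```text
t 19.05 pos [ 533.9 -347.6  125.2] head 1.616 tilt [-0.001  0.001 -1.   ] F [-0.3 -0.6 -0.7] grip 0.002 0.0
offset [-0.005  0.04   0.06 ] dr z -0.001
```

arm_command --increments '[{"dr": [0,0,0],"offset": [0,0.03,0.025],"hand": -1},{"dr": [0,0,0],"offset": [0,0.01,0.02],"hand": -1},{"dr": [0,0,0],"offset": [0,0,0.01],"hand": -1},{"dr": [0,0,0],"offset": [0,0,0],"hand": -1}]'

```text
time_s: 19.45
eef_pos: [533.9, -343.3, 119.2]
ee_rot: [-0.0, -0.023, 1.0, 0.0]
force: [0.2, 0.6, 0.4]
grip_width: 0.001
grip_force: 0.0
```

arm_command --increments '[{"dr": [0,0,0],"offset": [0,0,0.015],"hand": -1},{"dr": [0,0,0],"offset": [0,0,0],"hand": -1}]'

```text
time_s: 19.65
eef_pos: [534.0, -343.4, 117.8]
ee_rot: [0.0, -0.023, 1.0, -0.0]
force: [-1.2, 0.7, 2.7]
grip_width: 0.001
grip_force: 1.2
```

Contact is starting at z ≈118, the closed height. Press a bit more.

arm_command --increments '[{"dr": [0,0,0],"offset": [0,0,0.015],"hand": -1},{"dr": [0,0,0],"offset": [0,0,0],"hand": -1}]'

```text
time_s: 19.85
eef_pos: [534.2, -343.3, 117.2]
ee_rot: [0.001, -0.023, 1.0, -0.0]
force: [-1.9, 3.5, 9.6]
grip_width: 0.003
grip_force: 5.2
```

arm_command --increments '[{"dr": [0,0,0],"offset": [0,0,0.01],"hand": -1},{"dr": [0,0,0],"offset": [0,0,0],"hand": -1}]'

```text
time_s: 20.05
eef_pos: [534.3, -343.3, 116.8]
ee_rot: [0.001, -0.023, 1.0, -0.001]
force: [-3.3, 4.3, 14.5]
grip_width: 0.004
grip_force: 7.7
```

Firm stop at the closed height. Retreat upward and look.

arm_command --increments '[{"dr": [0,0,0],"offset": [0,0,-0.3],"hand": -1},{"dr": [0,0,0],"offset": [0,0,-0.4],"hand": -1},{"dr": [0,0,0],"offset": [0,0,-0.3],"hand": -1},{"dr": [0,0,0],"offset": [0.4,0,0],"hand": -1},{"dr": [0,0,0],"offset": [0.4,0,0],"hand": -1},{"dr": [0,0,0],"offset": [0.4,0,0],"hand": -1},{"dr": [0,0,0],"offset": [0,0,0],"hand": -1}]'

```text
time_s: 20.75
eef_pos: [386.1, -349.7, 234.5]
ee_rot: [-0.001, -0.021, 1.0, 0.0]
force: [0.6, -0.7, -0.4]
grip_width: -0.005
grip_force: 0.0
```

```bash
python3 - <<'E'
from h import *; import cv2
to(534,-343,240,1.617)
a=ctrl.capture('wrist')[130:,120:520]; b=ctrl.capture('scene')[215:345,385:515]; c=ctrl.capture('top')[150:240,335:485]
W=np.array([559,-226.6,0])+Rot.from_euler('z',.046).apply([-30,-112,118]); print('tab scene',proj('scene',W),'top',proj('top',W))
t=np.hstack([cv2.resize(b,(400,400),interpolation=cv2.INTER_CUBIC),cv2.resize(a,(400,270)) if 0 else cv2.resize(c,(400,240),interpolation=cv2.INTER_CUBIC)]) if 0 else None
r=np.vstack([cv2.resize(c,(400,240),interpolation=cv2.INTER_CUBIC),cv2.resize(a,(400,270))])
l=cv2.copyMakeBorder(cv2.resize(b,(400,400),interpolation=cv2.INTER_CUBIC),0,110,0,0,cv2.BORDER_CONSTANT)
cv2.imwrite('pics/p10.png',np.hstack([l,r])[:,:,::-1])
E
```

```text
t 20.75 pos [ 386.1 -349.7  234.5] head 1.613 tilt [-0.002  0.001 -1.   ] F [ 0.6 -0.7 -0.4] grip -0.005 0.0
offset [-1.234  0.004 -0.048] dr z -0.006
tab scene [457.62084789 270.18812118] top [445.47277869 192.97492111]
```

View pics/p10.png

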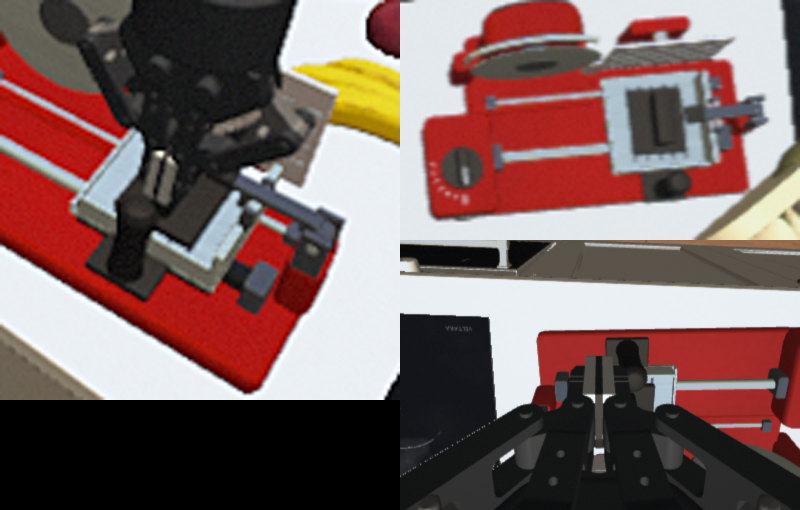

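The hook lies level over the keeper: scene crop from (335,225) to (235,178), and in the top view it reaches in over the end wall. The dial is at zero, the carriage home, the holder flat in it, and the robot clear. Handing in.

```bash
python3 -c "
from rig import ctrl
print(ctrl.finish_job())"
```

```text
the job is handed in; nothing more can be done
None
```

The slicer is parked and the job handed in at about 21 s: dial at zero against its stop, carriage home with the holder flat in it, hook closed over the keeper, and the mug, spice jar and ham packet not touched.

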